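# Find the rocking corner of a levelling plate and shim it

## Robot

A 7-joint arm with a two-finger parallel gripper is mounted at the origin on the work surface. World frame = base frame: x ahead of the robot, y to its left, z up, the work surface at z = 0. Lengths are in m, angles in rad, forces in N, time in s.
With the tool pointing down it reaches from about 0.425 to 0.875 m from the base axis. Payload 4.7 kg.
Tool frame: the origin (TCP) lies midway between the tips of the shut fingers; the grasp point (between the pads) lies 19 mm behind it (ctrl.grasp_offset is the distance from the TCP to the grasp point, in m); z points along the fingers, y is the line along which they close (so a half turn about z gives the same grasp; the last joint's range is limited). The gripper opens to 85 mm and grips with 20 to 120 N. Pads are 22 mm wide; open, the fingers measure 114 mm over their backs; the gripper's body (76 mm by 85 mm) begins 54 mm behind the grasp point. The pads swing forward as they close: fully open they stand 13 mm farther back than shut.
Start: joints at [-1.153, 0.321, -0.07, 1.45, 0.023, 1.371, -0.057], TCP at [0.255, 0.598, 0.231] pointing down, gripper open.
Joint ranges: [-2.86, 2.86], [-0.3, 2.09], [-1.38, 1.24], [0.06, 2.45], [-1.56, 4.7], [0.09, 2.05], [-2.69, 2.69]. Speed limits (rad/s): [2.57, 2.57, 3.14, 3.14, 3.14, 3.14, 3.14].

## Interface

Orientations are given as a rotation vector (axis times angle).
In Python, from station import readout, get_image, finish_job, ctrl gives the robot as it stands.
- The arm moves only by the tool play_rows, never from a script. Its argument "series" is a list that holds one entry, the list of rows, each a list of 5 numbers: the gripper command: -1 is fully open, 1 is shut, values between are in proportion, then the shift along the world's x, y, z in cm, then the turn about the world's z in rad. In form: [[[hand, dx, dy, dz, spin], ...]]. A call has 1 to 10 rows; each row is the pose to reach, as a shift and turn from the pose commanded when the call began; what a row does not reach only later rows make up. A row lasts 1/8 s, in which the tool goes at most 62.5 mm and 10.7 degrees, less where a joint would pass 70% of its speed; a pose out of reach is approached as far as the arm can. A call with a gripper value outside its range is refused whole. The fingers move at their own pace and stop on an object; "grip_force" is the grip in N (left out, the last holds). Time passes only in rows, so rows that repeat a pose let the fingers close. It gives the time, the measured TCP pose, the force, the opening and the grip force at its end, in the units of the state.
- readout.get_state(): the state, without advancing time (a new reading comes with each control period).
- get_image(name): name is "scene" or "top" or "wrist"; returns a dict with "pixels" (420x560x3 uint8, red, green, blue), "range_z" (420x560 float32, m along the optical axis (not along the pixel's ray), 0 where there is no reading), "fx", "fy", "cx", "cy" (pixels), "dist_coeffs" ([k1, k2, p1, p2, k3] as OpenCV has them; the pictures are not rectified), "rvec" (rotation vector, rad) and "tvec" (3), from world to camera coordinates, as OpenCV has them; the wrist camera has in their place "hand_eye" (4x4, takes a point from camera to tool coordinates, whose origin is the TCP and whose axes are the flange's). Camera axes: x right, y down, z forward; pixel columns grow to the right and rows downward; lengths in m; the calibration is good to about 2 mm. A picture is of the moment at which its call begins: read the wrist's pose just before it.
- finish_job(): hands the job in; it is judged then, once.
The state is a dict: "clock": time; "qpos": joint angles; "qd": joint speeds; "joint_torque": joint torques, N m; "position": TCP position; "orientation": TCP orientation; "contact_force": force on the tool from outside, world axes, zero at the start; "moment": the same for the moment, N m; "opening": finger opening in m; "grip_force": force on a finger pad.
Only numpy, scipy, OpenCV 4.12 (cv2) and the standard library are available. Lean on these libraries where they do the work, as an engineer would, in place of code of your own. Each camera call takes 0.05 s, during which the arm holds its last target. There are 200 camera calls.

## Task

One corner of the aluminium levelling plate rocks: press down on the black pads at its corners with the closed fingertips until you find the one that dips, while all the orange shims are still standing. Then press that corner's orange shim (the one nearest its pad) down flat and leave the other three shims standing up. Only touch and press, do not pick up or push away the filter unit, the tube rack or the bottle.

Things in the scene. Friction and masses are not known exactly. Their poses are not given: they have to be found in the camera images.
- stand: Levelling stand for lab instruments, bolted to the bench: low grey tray 180 x 272 mm (its x, y), 30 mm high, with the aluminium plate inside it. Origin: centre of its underside on the bench (z = 0); z up, x across the short side, y along the long side. The stand's place and yaw (up to 0.5 rad) vary.
- plate: Aluminium plate 166 x 258 x 6 mm in the tray, top 35 mm above the bench; a bubble level 38 mm across and 5 mm high in its middle. Origin: its centre pivot, 28 mm above the bench; axes as the stand's, z its normal. It sits on a springy rubber centre mount over four hidden steel feet, one under each corner pad. One foot, at a different corner each time, is 8 mm too short.
- pad1 (a point): Centre of the top of the black rubber pad (28 mm across, 3 mm thick, top 38 mm above the bench) of the robot-side (-x), +y corner in the stand's axes: 62 mm from the plate's centre in x, 82 mm in y, over that corner's foot. If the foot is short the pad dips under a finger (about 1 N per mm, to 8 mm at about 7 N) and springs back; else it yields under 2 mm.
- pad2 (a point): Centre of the top of the black rubber pad (28 mm across, 3 mm thick, top 38 mm above the bench) of the robot-side (-x), -y corner in the stand's axes: 62 mm from the plate's centre in x, 82 mm in y, over that corner's foot. If the foot is short the pad dips under a finger (about 1 N per mm, to 8 mm at about 7 N) and springs back; else it yields under 2 mm.
- pad3 (a point): Centre of the top of the black rubber pad (28 mm across, 3 mm thick, top 38 mm above the bench) of the far (+x), +y corner in the stand's axes: 62 mm from the plate's centre in x, 82 mm in y, over that corner's foot. If the foot is short the pad dips under a finger (about 1 N per mm, to 8 mm at about 7 N) and springs back; else it yields under 2 mm.
- pad4 (a point): Centre of the top of the black rubber pad (28 mm across, 3 mm thick, top 38 mm above the bench) of the far (+x), -y corner in the stand's axes: 62 mm from the plate's centre in x, 82 mm in y, over that corner's foot. If the foot is short the pad dips under a finger (about 1 N per mm, to 8 mm at about 7 N) and springs back; else it yields under 2 mm.
- shim1 (a joint): Orange tab 50 x 20 x 4 mm, shim of pad1's corner, 50 mm from pad1 towards the middle along y. Hinge at its inner end, free end outward along x. Angle in rad: 0 = up at 0.62 rad from flat (starts 0 to 0.12), 0.62 = flat. About 1 N on the free end moves it; it stays where left. A toe under it goes through the plate: flat over the short foot, jams 0.17 rad short of flat over a sound one.
- shim1_end (a point): Where to press: on the upper face of shim1, 40 mm from its hinge, 10 mm from its free edge. About 60 mm above the bench when up. When flat: 40 mm above the bench, 62 mm from the plate's centre in x, 32 mm in y. The hinge lies 22 mm from the plate's centre in x, 38 mm above the bench.
- shim2 (a joint): Orange tab 50 x 20 x 4 mm, shim of pad2's corner, 50 mm from pad2 towards the middle along y. Hinge at its inner end, free end outward along x. Angle in rad: 0 = up at 0.62 rad from flat (starts 0 to 0.12), 0.62 = flat. About 1 N on the free end moves it; it stays where left. A toe under it goes through the plate: flat over the short foot, jams 0.17 rad short of flat over a sound one.
- shim2_end (a point): Where to press: on the upper face of shim2, 40 mm from its hinge, 10 mm from its free edge. About 60 mm above the bench when up. When flat: 40 mm above the bench, 62 mm from the plate's centre in x, 32 mm in y. The hinge lies 22 mm from the plate's centre in x, 38 mm above the bench.
- shim3 (a joint): Orange tab 50 x 20 x 4 mm, shim of pad3's corner, 50 mm from pad3 towards the middle along y. Hinge at its inner end, free end outward along x. Angle in rad: 0 = up at 0.62 rad from flat (starts 0 to 0.12), 0.62 = flat. About 1 N on the free end moves it; it stays where left. A toe under it goes through the plate: flat over the short foot, jams 0.17 rad short of flat over a sound one.
- shim3_end (a point): Where to press: on the upper face of shim3, 40 mm from its hinge, 10 mm from its free edge. About 60 mm above the bench when up. When flat: 40 mm above the bench, 62 mm from the plate's centre in x, 32 mm in y. The hinge lies 22 mm from the plate's centre in x, 38 mm above the bench.
- shim4 (a joint): Orange tab 50 x 20 x 4 mm, shim of pad4's corner, 50 mm from pad4 towards the middle along y. Hinge at its inner end, free end outward along x. Angle in rad: 0 = up at 0.62 rad from flat (starts 0 to 0.12), 0.62 = flat. About 1 N on the free end moves it; it stays where left. A toe under it goes through the plate: flat over the short foot, jams 0.17 rad short of flat over a sound one.
- shim4_end (a point): Where to press: on the upper face of shim4, 40 mm from its hinge, 10 mm from its free edge. About 60 mm above the bench when up. When flat: 40 mm above the bench, 62 mm from the plate's centre in x, 32 mm in y. The hinge lies 22 mm from the plate's centre in x, 38 mm above the bench.
- filter: Bystander, loose: clear vacuum filter unit with white collar, 80 mm across, 142 mm tall, origin under its centre, z up. Stands about 245 mm from the stand's centre on its -y side.
- rack: Bystander, loose: white tube rack 75 x 60 mm with blue-capped tubes, 51 mm tall, origin under its centre. Stands about 245 mm from the stand's centre on its +y side.
- bottle: Bystander, loose: white bottle with blue cap, 50 mm across, 95 mm tall, origin under its centre, z up. Stands beside the rack, farther from the robot.

How it is judged:
On the way, in this order (a step that is already met when the one before it is completed fails the run):
1. a corner of the plate is pressed so that the plate dips clearly (more than 0.035 rad), with all shims still standing (angle between plate's own z axis and vertical above 0.035 rad and contact force between the fingers and plate above 1 N and value of joint each of shim1, shim2, shim3, shim4 below 0.25 rad), for 0.1 s.
2. the shim of the rocking corner is pressed flat (the only one that can go flat) (value of joint any of shim1, shim2, shim3, shim4 above 0.55 rad), for 0.1 s.
At the end, for the whole second after the job is handed in: The shim of the rocking corner is flat (within 0.07 rad), the other three still stand (joint below 0.25 rad), the plate is level within 0.02 rad, and filter unit, rack and bottle stand upright within 20 mm of where they were (((value of joint shim1 above 0.55 rad and value of joint each of shim2, shim3, shim4 below 0.25 rad) or (value of joint shim2 above 0.55 rad and value of joint each of shim1, shim3, shim4 below 0.25 rad) or (value of joint shim3 above 0.55 rad and value of joint each of shim1, shim2, shim4 below 0.25 rad) or (value of joint shim4 above 0.55 rad and value of joint each of shim1, shim2, shim3 below 0.25 rad)) and angle between plate's own z axis and vertical below 0.02 rad and distance of each of filter, rack, bottle from where it was at the start of the episode below 0.02 m and angle between each of filter, rack, bottle's own z axis and vertical below 0.1 rad); the robot touches nothing.
It fails at once if the filter unit, tube rack or bottle is lifted, carried, tipped or pushed more than 20 mm (distance of any of filter, rack, bottle from where it was at the start of the episode above 0.02 m or angle between any of filter, rack, bottle's own z axis and vertical above 0.3 rad).
It fails at once if a second shim is pressed down as well (value of joint each of shim1, shim2 above 0.35 rad or value of joint each of shim1, shim3 above 0.35 rad or value of joint each of shim1, shim4 above 0.35 rad or value of joint each of shim2, shim3 above 0.35 rad or value of joint each of shim2, shim4 above 0.35 rad or value of joint each of shim3, shim4 above 0.35 rad).
It also fails if it takes over 58 s, if anything falls off the work surface, if the arm or the gripper's body presses on something with over 40 N, if the wrist force passes 120 N, or if a joint passes its speed limit or range.

## Working session

There is one attempt and no reset: what is moved stays moved. The work goes in short steps, Python scripts to look and compute and a tool call to move; the robot and the scene stay as the last step left them, time stands still between calls to the robot, and variables do not carry over. Pictures are saved under pics/ and viewed, at most 10 in all, crops included, and the job is handed in when it is done.

Besides the shell and the picture viewer there is one more tool, called after ">>>" as name([rows], argument=value, ...), one row to a line, values as JSON. play_rows: Moves the arm, as the interface text tells. Its arguments: {"type":"object","properties":{"series":{"type":"array"},"grip_force":{"type":"number"}},"required":["series"]}

```bash
mkdir -p pics; cat > h.py <<'E'
import numpy as np, cv2
from station import readout, get_image, finish_job, ctrl
def cloud(im):
    K=np.array([[im['fx'],0,im['cx']],[0,im['fy'],im['cy']],[0,0,1.]])
    h,w=im['range_z'].shape
    u,v=np.meshgrid(np.arange(w),np.arange(h))
    n=cv2.undistortPoints(np.stack([u,v],-1).reshape(-1,1,2).astype(np.float64),K,np.array(im['dist_coeffs'])).reshape(h,w,2)
    z=im['range_z'][...,None]
    pc=np.concatenate([n*z,z],-1)
    R=cv2.Rodrigues(np.array(im['rvec'],float))[0]
    return (pc-np.array(im['tvec']).reshape(3))@R
def save(im,name): cv2.imwrite('pics/'+name,cv2.cvtColor(im['pixels'],cv2.COLOR_RGB2BGR))
E
python3 - <<'E'
from h import *
s=readout.get_state();print(s['clock'],s['position'],s['orientation'],s['contact_force'],s['opening'])
for n in('top','scene'):
    im=get_image(n);save(im,n+'.png');P=cloud(im)
    hsv=cv2.cvtColor(im['pixels'],cv2.COLOR_RGB2HSV)
    m=cv2.inRange(hsv,(5,140,100),(22,255,255))
    k,l,st,c=cv2.connectedComponentsWithStats(m)
    for i in range(1,k):
        if st[i,4]>40:
            q=P[(l==i)&(im['range_z']>0)];print(n,'orange',c[i].round(),st[i,4],q.mean(0).round(4),q.min(0).round(3),q.max(0).round(3))
    m=cv2.inRange(hsv,(0,0,0),(180,255,60)); m[(abs(P[...,2]-.038)>.006)|(im['range_z']==0)]=0
    k,l,st,c=cv2.connectedComponentsWithStats(m)
    for i in range(1,k):
        if st[i,4]>40:
            q=P[l==i];print(n,'dark',c[i].round(),st[i,4],q.mean(0).round(4),q.min(0).round(3),q.max(0).round(3))
E
```

```text
0.0 [0.25524623 0.59719589 0.23020278] [-6.29920757e-01 -3.07750602e+00  3.02911745e-03] [ 0.87359843 -0.12428802 -0.36092616] 0.08554557571888483
top orange [355. 214.] 148 [ 0.5775 -0.1275  0.0561] [ 0.56  -0.137  0.039] [ 0.595 -0.118  0.074]
top orange [325. 216.] 155 [ 0.5734 -0.0634  0.0541] [ 0.554 -0.072  0.039] [ 0.593 -0.055  0.067]
top orange [359. 254.] 135 [ 0.4915 -0.1345  0.0573] [ 0.473 -0.144  0.041] [ 0.51  -0.125  0.074]
top orange [329. 257.] 138 [ 0.4843 -0.0712  0.0547] [ 0.465 -0.08   0.04 ] [ 0.503 -0.062  0.071]
top dark [376. 205.] 85 [ 0.6003 -0.1752  0.0388] [ 0.589 -0.185  0.032] [ 0.613 -0.165  0.043]
top dark [301. 211.] 88 [ 0.5863 -0.012   0.0386] [ 0.575 -0.023  0.033] [ 0.597 -0.001  0.043]
top dark [382. 262.] 92 [ 0.4771 -0.1859  0.0389] [ 0.465 -0.198  0.034] [ 0.489 -0.175  0.043]
top dark [306. 268.] 88 [ 0.4633 -0.0225  0.0389] [ 0.452 -0.034  0.034] [ 0.473 -0.012  0.044]
scene orange [278. 144.] 123 [ 0.4947 -0.1335  0.0539] [ 0.475 -0.161  0.034] [ 0.515 -0.121  0.071]
scene orange [292. 160.] 136 [ 0.4874 -0.0703  0.0518] [ 0.459 -0.102  0.032] [ 0.507 -0.056  0.068]
scene orange [248. 158.] 84 [ 0.5815 -0.1245  0.0562] [ 0.561 -0.136  0.04 ] [ 0.6   -0.113  0.069]
scene orange [261. 176.] 91 [ 0.5776 -0.0609  0.0544] [ 0.557 -0.089  0.034] [ 0.597 -0.05   0.067]
scene dark [382.   5.] 52 [-0.084  -0.5083  0.038 ] [-0.106 -0.543  0.032] [-0.073 -0.493  0.044]
scene dark [449. 126.] 183 [0.0632 0.0151 0.0381] [ 0.033 -0.045  0.032] [0.083 0.062 0.044]
scene dark [274. 133.] 59 [ 0.4805 -0.1841  0.0381] [ 0.468 -0.196  0.034] [ 0.494 -0.171  0.042]
scene dark [232. 153.] 59 [ 0.6044 -0.1735  0.0379] [ 0.592 -0.184  0.034] [ 0.616 -0.16   0.041]
scene dark [309. 174.] 68 [ 0.4661 -0.021   0.0381] [ 0.455 -0.035  0.032] [ 0.478 -0.01   0.043]
scene dark [267. 197.] 72 [ 0.5894 -0.0109  0.0375] [ 0.577 -0.025  0.033] [0.601 0.002 0.042]
```

View pics/top.png

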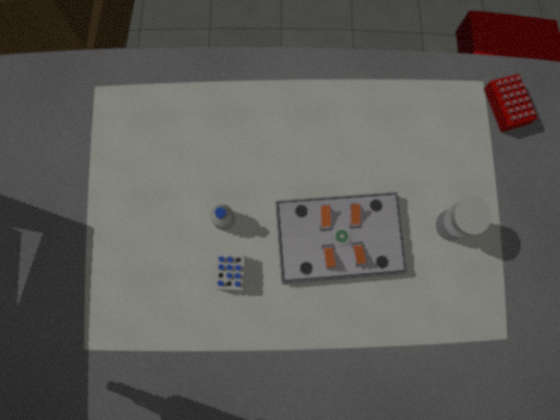

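View pics/scene.png

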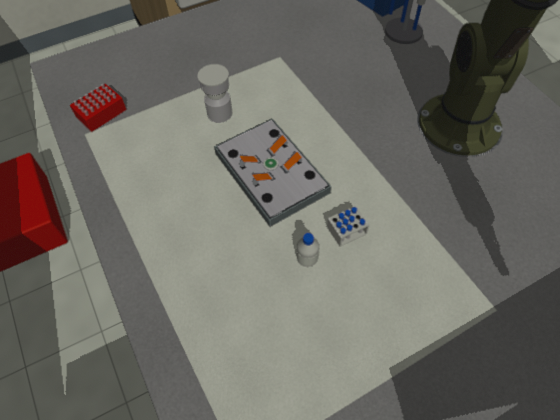

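The top view shows the stand near pixel (341,237), with its pads at (301,211), (376,205), (382,262) and (306,268). The filter is at (468,217), the rack at (231,272) and the bottle at (222,215). The scene view agrees. The pad spacings come out at 124 and 164 mm, as they should, with the centre at about (0.5335, -0.098) and yaw about 0.087.

>>> play_rows([
  [[1, 3, -4, 0, 0.05], [1, 6, -8, 0, 0.1], [1, 9, -12, 0, 0.15], [1, 12, -16, 0, 0.2], [1, 15, -20, 0, 0.25], [1, 17, -25, 0, 0.3], [1, 18, -30, 0, 0.35], [1, 19, -35, 0, 0.4], [1, 19.5, -40, 0, 0.45], [1, 20, -45, 0, 0.49]],
])

```text
clock: 1.35
position: [0.4552, 0.1459, 0.231]
orientation: [0.137, -3.138, 0.0]
contact_force: [1.5, -0.6, -0.2]
opening: 0.0
grip_force: 0.0
```

>>> play_rows([
  [[1, 0.3, -4, 0, 0], [1, 0.6, -8, 0, 0], [1, 0.9, -12, 0, 0], [1, 0.9, -16.8, -4, 0], [1, 0.9, -16.8, -8, 0], [1, 0.9, -16.8, -12, 0], [1, 0.9, -16.8, -15, 0], [1, 0.9, -16.8, -15, 0], [1, 0.9, -16.8, -15, 0], [1, 0.9, -16.8, -15, 0]],
])

```text
clock: 2.6
position: [0.4657, -0.0202, 0.0829]
orientation: [-0.135, 3.136, 0.001]
contact_force: [-0.3, 0.6, 0.0]
opening: -0.0
grip_force: 0.0
```

```bash
python3 - <<'E'
from h import *
s=readout.get_state();print(s['clock'],s['position'],s['orientation'],s['contact_force'],s['opening'])
im=get_image('wrist');save(im,'w1.png')
T=np.array(im['hand_eye']);R=cv2.Rodrigues(s['orientation'])[0]
A=np.eye(4);A[:3,:3]=R;A[:3,3]=s['position'];C=np.linalg.inv(A@T)
im['rvec']=cv2.Rodrigues(C[:3,:3])[0].ravel();im['tvec']=C[:3,3]
P=cloud(im);hsv=cv2.cvtColor(im['pixels'],cv2.COLOR_RGB2HSV)
m=cv2.inRange(hsv,(0,0,0),(180,255,70)); m[(abs(P[...,2]-.038)>.006)|(im['range_z']==0)]=0
k,l,st,c=cv2.connectedComponentsWithStats(m)
for i in range(1,k):
    if st[i,4]>300:
        q=P[l==i];print(c[i].round(),st[i,4],q.mean(0).round(4),q.min(0).round(3),q.max(0).round(3))
E
```

```text
2.6 [ 0.46565879 -0.02016392  0.08285496] [-1.35372764e-01  3.13581779e+00  7.79325517e-04] [-0.31765794  0.58473933  0.0047642 ] -4.7292244402132423e-05
[274. 235.] 1881 [ 0.4637 -0.0236  0.0385] [ 0.451 -0.037  0.035] [ 0.478 -0.01   0.041]
```

View pics/w1.png

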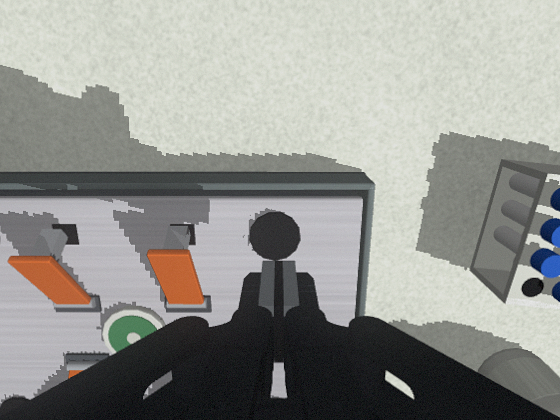

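The wrist view shows pad1 at pixel (274,235), shims 1 and 2 standing at about (175,275) and (50,280), and the fingertips just behind the pad. I'll shift 3 mm and press gently.

>>> play_rows([
  [[1, -0.2, -0.3, -1.5, 0], [1, -0.2, -0.3, -3, 0], [1, -0.2, -0.3, -4, 0], [1, -0.2, -0.3, -4.4, 0], [1, -0.2, -0.3, -4.6, 0], [1, -0.2, -0.3, -4.7, 0], [1, -0.2, -0.3, -4.7, 0]],
])

```text
clock: 3.52
position: [0.4614, -0.0232, 0.0366]
orientation: [0.135, -3.135, -0.003]
contact_force: [-12.3, -0.7, 29.3]
opening: 0.0003
grip_force: 14.3
```

Pad1 is firm (29 N at about 1.5 mm). On to pad2.

>>> play_rows([
  [[1, 0, 0, 4, 0], [1, 0, 0, 8, 0], [1, 0.5, -5, 8, 0], [1, 1, -10, 8, 0], [1, 1.4, -14, 8, 0], [1, 1.5, -16.4, 6, 0], [1, 1.5, -16.4, 3, 0], [1, 1.5, -16.4, 1.5, 0], [1, 1.5, -16.4, 0.8, 0], [1, 1.5, -16.4, 0.8, 0]],
])

```text
clock: 4.78
position: [0.4776, -0.1869, 0.0424]
orientation: [0.137, -3.139, -0.0]
contact_force: [0.2, 0.3, -0.1]
opening: 0.0002
grip_force: 0.0
```

>>> play_rows([
  [[1, 0, 0, -0.4, 0], [1, 0, 0, -0.6, 0], [1, 0, 0, -0.8, 0], [1, 0, 0, -0.8, 0]],
])

```text
clock: 5.28
position: [0.4779, -0.1873, 0.0347]
orientation: [-0.135, 3.138, -0.0]
contact_force: [0.6, -0.0, 2.6]
opening: -0.0003
grip_force: 1.2
```

Pad2 yields at 1 N/mm, so that's the rocking corner. I'll press deeper and hold.

>>> play_rows([
  [[1, 0, 0, -0.2, 0], [1, 0, 0, -0.35, 0], [1, 0, 0, -0.35, 0], [1, 0, 0, -0.35, 0], [1, 0, 0, -0.35, 0]],
])

```text
clock: 5.9
position: [0.4778, -0.1875, 0.0312]
orientation: [-0.135, 3.138, -0.0]
contact_force: [-0.6, -0.6, 5.7]
opening: 0.0002
grip_force: 2.6
```

>>> play_rows([
  [[1, 0, 0, 3, 0], [1, 0, 0, 7, 0], [1, 0, 2.5, 7, 0], [1, 0, 5, 7, 0], [1, 0, 5, 5.5, 0], [1, 0, 5, 4.5, 0], [1, 0, 5, 3.5, 0], [1, 0, 5, 2.5, 0], [1, 0, 5, 1.6, 0], [1, 0, 5, 1.3, 0]],
])

```text
clock: 7.15
position: [0.4771, -0.1375, 0.0431]
orientation: [0.135, -3.138, 0.0]
contact_force: [0.6, -0.2, 0.5]
opening: -0.0001
grip_force: 0.3
```

>>> play_rows([
  [[1, 0, 0, -0.2, 0], [1, 0, 0, -0.4, 0], [1, 0, 0, -0.5, 0], [1, 0, 0, -0.5, 0]],
])

```text
clock: 7.65
position: [0.4776, -0.1373, 0.0391]
orientation: [-0.135, 3.138, 0.0]
contact_force: [-1.3, -0.7, 0.8]
opening: 0.0005
grip_force: 0.9
```

>>> play_rows([
  [[1, 0, 0, -0.2, 0], [1, 0, 0, -0.4, 0], [1, 0, 0, -0.5, 0], [1, 0, 0, -0.5, 0], [1, 0, 0, -0.5, 0]],
])

```text
clock: 8.28
position: [0.4779, -0.1377, 0.0383]
orientation: [-0.135, 3.139, 0.004]
contact_force: [-15.2, 2.1, 38.8]
opening: -0.0001
grip_force: 19.8
```

>>> play_rows([
  [[1, 0, 0, 3, 0], [1, 0, 0, 8, 0], [1, 0, 0, 14, 0], [1, -2, -3, 14, 0], [1, -5, -3, 15, 0], [1, -5, -3, 15, 0], [1, -5, -3, 15, 0], [1, -5, -3, 15, 0]],
])

```text
clock: 9.28
position: [0.4279, -0.1669, 0.1835]
orientation: [0.137, -3.138, 0.0]
contact_force: [-0.1, 0.4, 0.3]
opening: -0.0003
grip_force: 0.0
```

```bash
python3 - <<'E'
from h import *
s=readout.get_state();print(s['clock'],s['position'],s['contact_force'])
im=get_image('scene');save(im,'s2.png');P=cloud(im)
im=get_image('top')
for im in (im,):
    P=cloud(im);hsv=cv2.cvtColor(im['pixels'],cv2.COLOR_RGB2HSV)
    m=cv2.inRange(hsv,(5,140,80),(22,255,255));k,l,st,c=cv2.connectedComponentsWithStats(m)
    for i in range(1,k):
        if st[i,4]>30:
            q=P[(l==i)&(im['range_z']>0)];print(c[i].round(),st[i,4],q.mean(0).round(4),q.min(0).round(3),q.max(0).round(3))
im=get_image('wrist');save(im,'w2.png')
a=cv2.imread('pics/s2.png')[100:240,180:360];cv2.imwrite('pics/s2c.png',cv2.resize(a,None,fx=4,fy=4))
E
```

```text
9.275 [ 0.42794317 -0.16685611  0.18352403] [-0.12414302  0.3524718   0.3443984 ]
[355. 214.] 146 [ 0.5773 -0.1275  0.0562] [ 0.559 -0.137  0.038] [ 0.594 -0.118  0.072]
[326. 216.] 154 [ 0.5734 -0.0634  0.0543] [ 0.554 -0.072  0.041] [ 0.592 -0.055  0.068]
[358. 257.] 171 [ 0.4866 -0.1351  0.0413] [ 0.465 -0.145  0.035] [ 0.508 -0.125  0.046]
[329. 257.] 137 [ 0.4844 -0.0711  0.0549] [ 0.465 -0.08   0.041] [ 0.503 -0.062  0.068]
```

View pics/s2c.png

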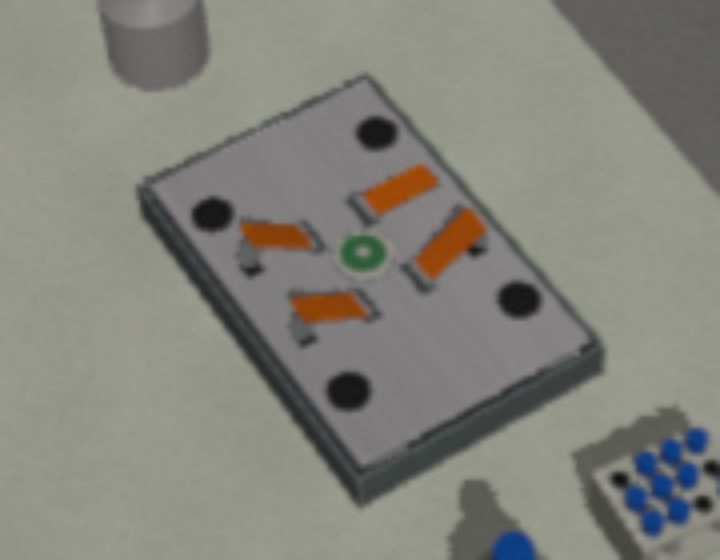

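View pics/w2.png

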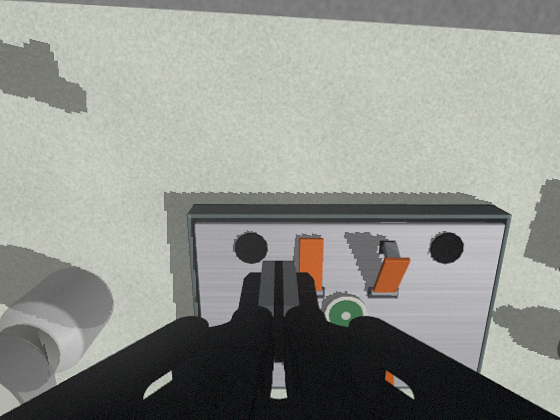

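Shim2 lies flat in the scene crop at (400,190) and the wrist view at (312,265). The other three still stand and the plate looks level. I'll check the slope, then hand in.

```bash
python3 - <<'E'
from h import *
sl=[]
for j in range(3):
    im=get_image('top');P=cloud(im);hsv=cv2.cvtColor(im['pixels'],cv2.COLOR_RGB2HSV)
    m=cv2.inRange(hsv,(5,140,80),(22,255,255));k,l,st,c=cv2.connectedComponentsWithStats(m)
    for i in range(1,k):
        if st[i,4]>30:
            q=P[(l==i)&(im['range_z']>0)];sl.append((c[i].round().tolist(),round(float(np.arctan(np.polyfit(q[:,0],q[:,2],1)[0])),3)))
print(*sl,sep='\n')
a=[s for c,s in sl if abs(c[0]-358)<3 and c[1]>250]
if len(a)==3 and abs(np.mean(a))<.08: print('finish',finish_job())
E
```

```text
([355.0, 214.0], 0.589)
([325.0, 216.0], 0.506)
([359.0, 257.0], 0.012)
([329.0, 257.0], -0.558)
([355.0, 214.0], 0.606)
([325.0, 216.0], 0.529)
([358.0, 257.0], -0.006)
([329.0, 257.0], -0.593)
([355.0, 214.0], 0.614)
([326.0, 215.0], 0.525)
([359.0, 257.0], -0.011)
([329.0, 257.0], -0.568)
the job is handed in; nothing more can be done
finish None
```

Pad2 was the rocking corner: it dipped about 7 mm at 5.7 N. Shim2 is now flat (measured within about 0.01 rad), the other three shims still stand, and the job is handed in; no verdict came back.

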